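# Shut the glasses case and lay it in its sloping cradle

### The job

The tube-shaped glasses case stands on the shelf with its white cap not pushed home: press the cap down until it is fully shut while the case stands upright. Then pick the case up and lay it on its side in the sloping wooden cradle, base end down at the foot stop and cap at the high end, lowering it until it rests in the cradle before letting go. Do not let the case topple onto the shelf, and leave the mug, the lamp base and the wooden box where they stand.

Things in the scene. Friction and masses are not known exactly. Their poses are not given: they have to be found in the camera images.
- case: Hard plastic glasses case: a blue cylinder, 44 mm diameter, standing on its base, 0.13 to 0.24 kg with its cap. Blue body 118 mm tall; 140 mm with the cap shut. Origin at the centre of the base, z along the tube to the cap. Round: its yaw does not matter. A hand that will lean over the cap end should grip some 90 mm from the base, so that its body clears the cap.
- cap (a joint): How far the white cap (44 mm diameter, 22 mm tall, flat top marked with a small pair of spectacles) stands off the case, in m: 0 is fully shut, starts 0.008 to 0.012 with an orange neck showing in the gap. It slides straight along the tube with about 5 N of friction and stays where it is left.
- cap_top (a point): Centre of the flat top of the cap: 140 mm from the base of the case when shut, plus the gap when not.
- cradle: Wooden cradle fixed to the shelf: base board 176 x 80 x 12 mm, with two V-shaped cork-faced saddles, one low and one high, and a foot stop at the low end. Highest point about 80 mm. Origin under the middle of the base, on the shelf; x points horizontally from the low (foot stop) end to the high end, z up.
- trough: Frame of a seated case (part of the cradle). Origin: centre of the foot stop's inner face, where the case's base centre belongs, 43 mm above the shelf, 66 mm from the cradle's middle towards the low end. x: the seated case's centre line, base to cap, rising 18 degrees from horizontal; y horizontal, across. The stop is 9 mm thick, 50 mm wide, its top 6 mm below this line.
- saddle_high (a point): Point on the seated case's centre line over the middle of the high saddle, 118 mm along the trough's x; the low saddle is at 29 mm. Each saddle is 14 mm thick with 90 degree V faces that reach up to 5 mm below the centre line and 33 mm out to each side. Between the saddles there is free room for fingers down to 35 mm below the centre line.
- mug: Blue ceramic mug, bystander, 82 mm diameter, 92 mm tall, handle at its +y side; origin at the centre of its underside.
- lamp_base: Black lamp base with a toggle switch and brass socket, no bulb, bystander: round foot 116 mm diameter, 133 mm tall; origin at the centre of its underside.
- wood_box: Dark wooden box with a brass latch, bystander, 94 x 144 x 62 mm (x, y, z); origin at the centre of its underside.
Things that resemble listed ones, but are neither listed nor needed, are in the scene too. Of the things that look like the case, the largest one is meant.

How it is judged:
By the outcome, as a careful person would: the job done as asked, in the order asked, and still so for the second after the job is handed in, with the robot touching nothing.
It also fails if it takes over 58 s, if anything falls off the work surface, if the arm or the gripper's body presses on something with over 40 N, if the wrist force passes 120 N, or if a joint passes its speed limit or range.

### The arm

A 6-joint arm with a two-finger parallel gripper is mounted at the origin on the work surface. World frame = base frame: x ahead of the robot, y to its left, z up, the work surface at z = 0. Lengths are in mm, angles in rad, forces in N, time in s.
With the tool pointing down it reaches from about 350 to 975 mm from the base axis. Payload 7.1 kg.
Tool frame: the origin (TCP) lies at the very end of the fingers, on their centre line; the grasp point (between the pads) lies 19 mm behind it; z points along the fingers, y is the line along which they close (so a half turn about z gives the same grasp; the last joint's range is limited). The gripper opens to 88 mm and grips with 3 to 60 N. Pads are 20 mm wide; open, the fingers measure 115 mm over their backs; the gripper's body (75 mm by 178 mm) begins 61 mm behind the grasp point.
Start: joints at [-1.219, 0.423, 1.63, -0, 1.089, -0.019], TCP at [226.492, -582.5, 193.375] pointing down, gripper open.
Joint ranges: [-3, 3], [-0.9, 2.11], [0.09, 2.58], [-1.31, 4.45], [0.11, 2.69], [-2.54, 2.54]. Speed limits (rad/s): [2.39, 2.39, 3.01, 3.14, 3.14, 3.14].

### API

Orientations are given as a rotation vector (axis times angle).
In Python, from workcell import ctrl, optics gives the robot as it stands.
- The arm moves only by the shell command python3 -m jog 'ROWS'. ROWS is JSON, a list of rows, each a list of 7 numbers: the shift along the tool's x, y, z in units of 40 mm (1.0 is 40 mm), then the turn, a rotation vector about the tool's x, y, z in units of 6 degrees (1.0 is 6 degrees), then the opening, from 0 (shut) to 1 (fully open). A call has 1 to 20 rows; each row shifts and turns the commanded pose from where the row before left it, along the tool's axes as they then stand; what a row does not reach is not made up. A row lasts 1/10 s, in which the tool goes at most 50 mm and 8.59 degrees, less where a joint would pass 70% of its speed; a pose out of reach is approached as far as the arm can. A call is refused whole if a number of a shift passes 1 or a number of a turn 1, either way. A call with a gripper value outside its range is refused whole. The fingers move at their own pace and stop on an object; the grip force is fixed at half the most. Time passes only in rows, so rows that do not move let the fingers close. It gives the time, the measured TCP pose, the force, the opening and the grip force at its end, in the units of the state.
- ctrl.get_obs(): the state, without advancing time (a new reading comes with each control period).
- optics.get_image(name): name is "side" or "top" or "wrist"; returns the picture (384x512x3 uint8, red, green, blue); there is no depth.
- optics.camera_model(name): a dict with "fov_y" (degrees; the focal length in pixels is half the picture's height over the tangent of half this angle, whatever the lens; pixels are square), "cx", "cy" (the principal point, pixels), "k1" (the pictures are not rectified: a ray, as slopes to the right and down, at radius r is drawn at 1 + k1 r^2 times it, then the intrinsics apply), "view" (4x4, takes a point from world to camera coordinates); the wrist camera has in their place "hand_eye" (4x4, takes a point from camera to tool coordinates, whose origin is the TCP and whose axes are the flange's). Camera axes: x right, y up, looking along -z (the intrinsics and any distortion apply to the point x, -y, -z); pixel columns grow to the right and rows downward; lengths in mm; the calibration is good to about 2 mm. A picture is of the moment at which its call begins: read the wrist's pose just before it. camera_model takes no time and is no camera call.
- ctrl.close_job(): hands the job in; it is judged then, once.
Trained networks look in the newest picture that a camera, given by its name, has taken for a name from the list of things; names that differ only in an ending like _2 or _b are one class to them, and where a whole thing is asked for, a point or a joint stands for the part that bears it (a point fixed in the world has none). Each returns a list of dicts, best first, with "conf" (0 to 1); they miss things now and then, are a little off and sometimes report something else, mostly with a low value. They report only what shows in the picture. A call takes as long as a camera call. They do not tell look-alikes from the thing itself.
- optics.masks_of(target, camera): "pixels" (384x512 bool, what is visible of it) and "extent" ([centre column, centre row, width, height] in pixels, round what is visible of it).
The state is a dict: "t": time; "qpos": joint angles; "qvel": joint speeds; "joint_torque": joint torques, N m; "ee_pos": TCP position; "orientation": TCP orientation; "ft_force": force on the tool from outside, world axes, zero at the start; "moment": the same for the moment, N m; "width": finger opening in mm; "grasp_force": force on a finger pad.
Only numpy, scipy, OpenCV 4.12 (cv2) and the standard library are available. Lean on these libraries where they do the work, as an engineer would, in place of code of your own. Each camera call takes 0.05 s, during which the arm holds its last target. There are 200 camera calls.

## Working session

There is one attempt and no reset: what is moved stays moved. The work goes in short steps, Python scripts to look and compute and a shell command to move; the robot and the scene stay as the last step left them, time stands still between calls to the robot, and variables do not carry over. Pictures are saved under pics/ and viewed, at most 13 in all, crops included, and the job is handed in when it is done.

```bash
mkdir -p pics; ls; cat > h.py <<'E'
import numpy as np, cv2
from scipy.spatial.transform import Rotation as R
from workcell import ctrl, optics
def T(o):
    M=np.eye(4);M[:3,:3]=R.from_rotvec(o["orientation"]).as_matrix();M[:3,3]=o["ee_pos"];return M
def cam(name,o=None):
    m=optics.camera_model(name)
    c2w=np.linalg.inv(np.array(m["view"])) if "view" in m else T(o or ctrl.get_obs())@np.array(m["hand_eye"])
    return m,c2w
def ray(name,uv,o=None):
    m,c=cam(name,o);f=192/np.tan(np.radians(m["fov_y"])/2)
    d=np.array([(uv[0]-m["cx"])/f,(uv[1]-m["cy"])/f]);s=d.copy()
    for _ in range(20): s=d/(1+m["k1"]*(s@s))
    v=c[:3,:3]@np.array([s[0],-s[1],-1]);return c[:3,3],v/np.linalg.norm(v)
def proj(name,p,o=None):
    m,c=cam(name,o);f=192/np.tan(np.radians(m["fov_y"])/2)
    q=np.linalg.inv(c)@np.r_[p,1];s=np.array([q[0],-q[1]])/-q[2];s=s*(1+m["k1"]*(s@s))
    return s*f+[m["cx"],m["cy"]]
def atz(name,uv,z,o=None):
    p,v=ray(name,uv,o);return p+v*(z-p[2])/v[2]
def tri(*rs):
    A=0;b=0
    for p,v in rs:
        P=np.eye(3)-np.outer(v,v);A=A+P;b=b+P@p
    x=np.linalg.solve(A,b);return x,[np.linalg.norm((np.eye(3)-np.outer(v,v))@(x-p)) for p,v in rs]
E
python3 - <<'E'
from h import *
np.set_printoptions(precision=1,suppress=True)
a=[]
for n in ["side","top"]:
    im=optics.get_image(n);a.append(im[:,:,::-1])
    for t in ["case","cap","cradle","mug","lamp_base","wood_box"]:
        for d in optics.masks_of(t,n): print(n,t,round(d["conf"],2),np.array(d["extent"]),d["pixels"].sum())
    print(cam(n)[1], {k:v for k,v in optics.camera_model(n).items() if k!="view"})
cv2.imwrite("pics/side.png",a[0]);cv2.imwrite("pics/top.png",a[1])
print(ctrl.get_obs())
E
```

```text
pics
side case 0.61 [247.8 232.1  19.   55.4] 923
side case 0.58 [230.4 262.2  17.6  43.4] 535
side cap 0.78 [249.9 212.4  17.   17.6] 277
side cap 0.65 [233.1 248.4   8.9  13.1] 154
side cap 0.59 [214.8 217.4  17.4  15.4] 140
side cradle 0.85 [291.4 188.9  39.1  38.9] 929
side cradle 0.56 [292.6 176.4  24.3  21.1] 257
side mug 0.89 [212.9 315.4  56.1  61.2] 2086
side lamp_base 0.58 [337.6 153.5  30.1  47.6] 866
side wood_box 0.78 [218.8 194.8  47.1  45.6] 1477
[[ -0.9   0.2  -0.4 125.2]
 [ -0.4  -0.5   0.8 996.3]
 [ -0.    0.8   0.5 787.4]
 [  0.    0.    0.    1. ]] {'fov_y': 44.90845158713702, 'cx': 255.2139817134209, 'cy': 193.08122285592802, 'k1': -0.16960476916791434}
top case 0.64 [208.8 181.4  14.1  16.1] 152
top case 0.63 [174.8 212.3  18.9  14.2] 163
top case 0.53 [207.3 210.4  15.6  21.4] 266
top case 0.4 [380.5 230.6  39.4  39.9] 1161
top cap 0.64 [205.4 207.8  16.   16.5] 195
top cap 0.54 [172.7 211.4  11.8  11.9] 114
top cradle 0.8 [318.9 206.   56.4  28. ] 1379
top mug 0.55 [127.5 232.8  41.4  37.8] 884
top lamp_base 0.88 [379.3 231.6  39.4  38.2] 1109
top lamp_base 0.54 [318.4 204.7  43.3  28. ] 280
top wood_box 0.61 [267.6 151.7  51.8  34.5] 1431
[[  -0.1    1.    -0.2  336.3]
 [  -1.    -0.1    0.    15.1]
 [  -0.     0.2    1.  1232.5]
 [   0.     0.     0.     1. ]] {'fov_y': 52.911972342192755, 'cx': 255.37408905453916, 'cy': 187.6678724962703, 'k1': -0.009274172257918524}
{'t': 0.7, 'qpos': array([-1.2,  0.4,  1.6,  0. ,  1.1, -0. ]), 'qvel': array([0., 0., 0., 0., 0., 0.]), 'joint_torque': array([ -0. , -54.4, -27.4,   0.1,   0. ,   0. ]), 'ee_pos': array([ 226.5, -582.5,  193.4]), 'orientation': array([3.1, 0.6, 0. ]), 'ft_force': array([ 0.2, -0.1, -0.4]), 'moment': array([-0. ,  0.1,  0. ]), 'grasp_force': 0.0, 'width': 87.81997423273431}
```

```bash
python3 - <<'E'
import cv2,numpy as np
s=cv2.imread("pics/side.png");t=cv2.imread("pics/top.png")
cv2.imwrite("pics/both.png",np.vstack([cv2.resize(s[130:350,150:410],None,fx=2.3,fy=2.3,interpolation=2)[:, :598][:290*2//1][:330], cv2.resize(t[120:260,90:350+60],None,fx=1.86875,fy=1.86875)[:262,:598]]))
cv2.imwrite("pics/s2.png",cv2.resize(s[120:350,150:400],None,fx=2.6,fy=2.6,interpolation=2))
cv2.imwrite("pics/t2.png",cv2.resize(t[110:290,90:420],None,fx=2.4,fy=2.4,interpolation=2))
E
```

```text
(no output)
```

View pics/s2.png

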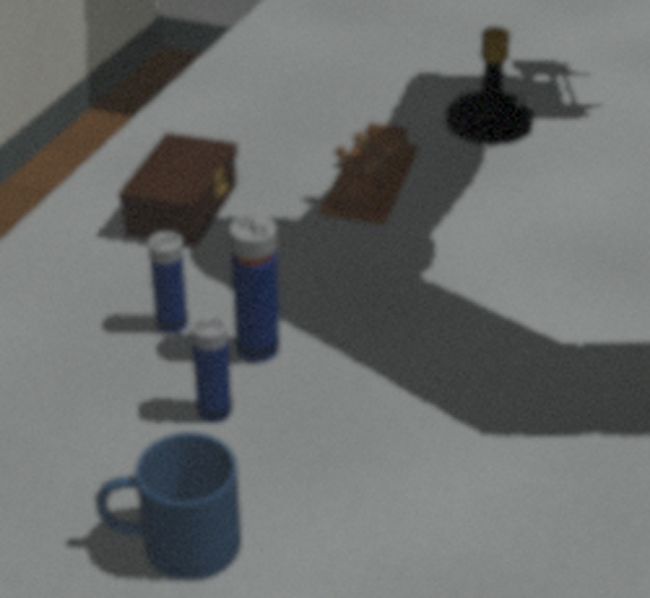

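View pics/t2.png

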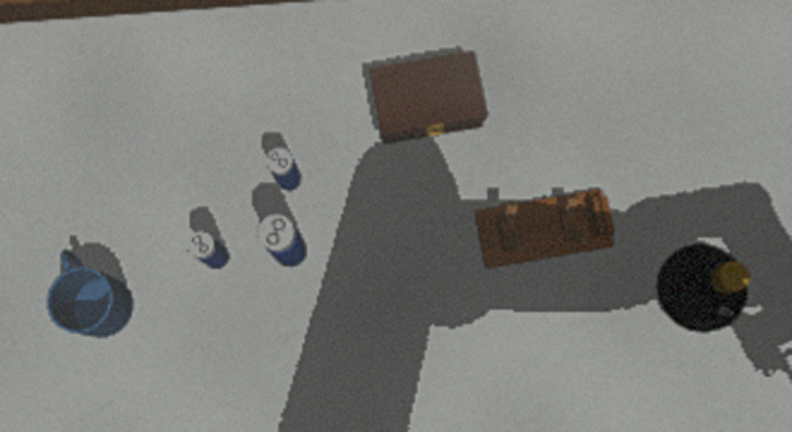

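Side view: the candidates for the case are three blue tubes with white caps. The large one, with the orange neck, is at side (248,232) and top (206,207). The smaller ones are at side (215,225) / top (208,181) and at side (231,262) / top (175,212). I choose the large one. The cradle is at side (291,189) / top (319,206), and its stop seems to be at the right end in the top view (−y).

```bash
python3 - <<'E'
from h import *
np.set_printoptions(precision=1,suppress=True)
print("captop",tri(ray("side",(247.3,206)),ray("top",(205.8,206.5))))
for z in (140,150): print(atz("top",(205.8,206.5),z),atz("side",(247.3,206),z))
print("cradle corners z12",[atz("top",(90+a/2.4,110+b/2.4),12)[:2] for a,b in [(478,211),(486,268),(613,245),(604,190)]])
print("cradle side z12",[atz("side",(150+a/2.6,120+b/2.6),12)[:2] for a,b in [(320,212),(383,222),(415,150),(405,125)]])
print("mug",atz("top",(123,235),92),"lamp",atz("top",(382,231),10),"box",[atz("top",(90+a/2.4,110+b/2.4),62)[:2] for a,b in [(370,68),(472,52),(487,122),(383,142)]])
print("small",atz("top",(90+280/2.4,110+160/2.4),105),atz("top",(90+203/2.4,110+243/2.4),105))
o=ctrl.get_obs();print(T(o)); m=optics.camera_model("wrist");print(m)
E
```

```text
captop (array([537.8, 146.7, 153.6]), [np.float64(0.09972586700604008), np.float64(0.09972586700607493)])
[540.2 148.3 140. ] [546.8 128.4 140. ]
[538.4 147.1 150. ] [540.3 141.8 150. ]
cradle corners z12 [array([ 571.7, -105.5]), array([ 494.3, -108.8]), array([ 512.1, -280.4]), array([ 587.5, -277.8])]
cradle side z12 [array([567.7, -94.6]), array([ 492.6, -102.2]), array([ 509.6, -271.5]), array([ 542. , -328.2])]
mug [482.3 402.7  92. ] lamp [ 443.4 -388.7   10. ] box [array([767. ,  24.8]), array([ 779. , -113.1]), array([ 680.1, -123.7]), array([663.4,  14.8])]
small [637.9 145.7 105. ] [539.5 245.5 105. ]
[[   0.9    0.4    0.   226.5]
 [   0.4   -0.9   -0.  -582.5]
 [   0.     0.    -1.   193.4]
 [   0.     0.     0.     1. ]]
{'fov_y': 71.85185809606693, 'cx': 258.7183910484825, 'cy': 191.5065028746918, 'k1': -0.05888288478470803, 'hand_eye': array([[   0. ,    1. ,    0.3,   79.2],
       [   1. ,   -0. ,   -0. ,    0.8],
       [  -0. ,    0.3,   -1. , -190.3],
       [   0. ,    0. ,    0. ,    1. ]])}
```

```bash
cat >> h.py <<'E'
def to(p,Rt=None):
    "shift (40mm units, tool axes) and turn (6deg units) from the measured pose"
    o=ctrl.get_obs();M=T(o);d=M[:3,:3].T@(np.array(p,float)-M[:3,3])/40
    w=R.from_matrix(M[:3,:3].T@Rt).as_rotvec()/np.radians(6) if Rt is not None else np.zeros(3)
    print("shift",d.round(3),"turn",w.round(3),"tcp",M[:3,3].round(1),"q",np.round(o["qpos"],3))
E
python3 - <<'E'
from h import *
print(T(ctrl.get_obs()).round(3)); to([541,-193,300],np.diag([1,-1,-1.]))
E
```

```text
[[ 9.32000e-01  3.62000e-01  0.00000e+00  2.26485e+02]
 [ 3.62000e-01 -9.32000e-01 -0.00000e+00 -5.82505e+02]
 [ 0.00000e+00  0.00000e+00 -1.00000e+00  1.93400e+02]
 [ 0.00000e+00  0.00000e+00  0.00000e+00  1.00000e+00]]
shift [10.857 -6.227 -2.665] turn [ 0.   -0.    3.54] tcp [ 226.5 -582.5  193.4] q [-1.219  0.423  1.63   0.     1.089 -0.019]
```

```bash
python3 -m jog '[[0,0,-0.9,0,0,0,1],[0,0,-0.9,0,0,0,1],[0.78,-0.44,-0.9,0,0,0,0],[0.78,-0.44,0,0,0,0,0],[0.78,-0.44,0,0,0,0,0],[0.78,-0.44,0,0,0,0,0],[0.78,-0.44,0,0,0,0,0],[0.78,-0.44,0,0,0,0,0],[0.78,-0.44,0,0,0,0,0],[0.78,-0.44,0,0,0,0,0],[0.78,-0.44,0,0,0,0,0],[0.78,-0.44,0,0,0,0,0],[0.78,-0.44,0,0,0,0,0],[0.78,-0.44,0,0,0,0,0],[0.78,-0.44,0,0,0,0,0],[0.78,-0.44,0,0,0,0,0],[0,0,0,0,0,0,0],[0,0,0,0,0,0,0]]'
python3 - <<'E'
from h import *
o=ctrl.get_obs();im=optics.get_image("wrist");cv2.imwrite("pics/w1.png",im[:,:,::-1])
for d in optics.masks_of("cradle","wrist"):print(d["conf"],d["extent"])
np.save("o1.npy",o,allow_pickle=True);print(o["ee_pos"],o["qpos"])
E
```

```text
t: 2.5
ee_pos: [544.0, -194.6, 300.7]
orientation: [3.087, 0.582, -0.001]
ft_force: [-0.8, 0.6, -0.0]
width: 0.5
grasp_force: 0.0
0.61 [259.8, 154.9, 102.6, 67.9]
[ 543.98339636 -194.55064127  300.6722456 ] [-3.63855597e-01  2.47748546e-01  1.62612580e+00 -3.73660476e-04
  1.26815158e+00  8.34469616e-01]
```

View pics/w1.png

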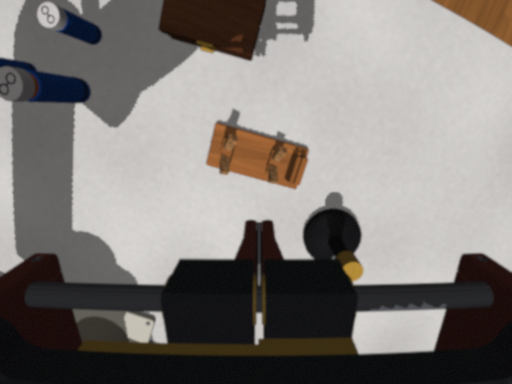

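The wrist view shows the cradle at (258,155), with the stop at the right end (297,165) and the tall saddle at the left (228,150). So the low end is at −y. The case with its orange neck is at (15,85).

```bash
python3 -m jog '[[0.22,-0.89,0.19,0,0,0,0],[0.22,-0.89,0.19,0,0,0,0],[0.22,-0.89,0.19,0,0,0,0],[0.22,-0.89,0.19,0,0,0,0],[0.22,-0.89,0.19,0,0,0,0],[0.22,-0.89,0.19,0,0,0,0],[0.22,-0.89,0.19,0,0,0,0],[0.22,-0.89,0.19,0,0,0,0],[0.22,-0.89,0.19,0,0,0,0],[0,0,0,0,0,0,0],[0,0,0,0,0,0,0]]'
python3 - <<'E'
from h import *
np.set_printoptions(precision=1,suppress=True)
o=ctrl.get_obs();im=optics.get_image("wrist")
print(o["ee_pos"],o["qpos"].round(4))
uv=proj("wrist",[538,147,152],o);print("pred",uv)
for d in optics.masks_of("cap","wrist"):
    e=d["extent"];print(d["conf"],e,atz("wrist",e[:2],150,o))
for d in optics.masks_of("case","wrist"): print(d["conf"],d["extent"])
x,y=uv.astype(int);x0=max(0,min(512-240,x-120));y0=max(0,y-100);print(x0,y0)
cv2.imwrite("pics/w2.png",cv2.resize(im[y0:y0+200,x0:x0+240,::-1],None,fx=3,fy=3,interpolation=2))
E
```

```text
t: 3.7
ee_pos: [501.5, 131.6, 232.4]
orientation: [3.087, 0.58, -0.0]
ft_force: [0.3, 0.3, -0.2]
width: 0.3
grasp_force: 0.0
[501.5 131.6 232.4] [ 0.2  0.2  1.8 -0.   1.1  1.4]
pred [256.6 151.9]
0.98 [179.1, 112.5, 30.2, 29.8] [546.6 233.1 150. ]
0.68 [255.8, 146.9, 42.2, 50.0] [542.2 149.6 150. ]
0.66 [256.8, 149.4, 41.5, 44.9] [540.2 147.7 150. ]
0.98 [184.6, 114.2, 48.0, 30.8]
0.66 [257.2, 145.5, 40.0, 50.8]
0.63 [289.5, 67.8, 33.7, 42.3]
136 51
```

View pics/w2.png

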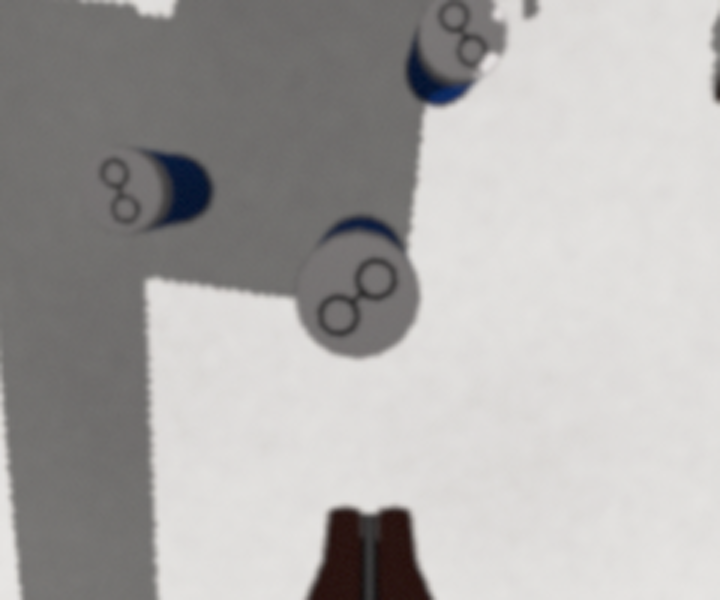

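The close crop shows the large tube, with its cap centred at wrist pixel (255,149). It is clearly wider than the two neighbours, so the choice holds. Next I go over it and press.

```bash
python3 - <<'E'
from h import *
o=ctrl.get_obs();p=tri(ray("wrist",(255.3,149.3)),ray("top",(205.8,206.5)),ray("side",(247.3,206)));print(p,atz("wrist",(255.3,149.3),151)); to([p[0][0],p[0][1],158])
E
```

```text
(array([538.88104809, 147.17040561, 152.89214569]), [np.float64(2.1914822790647093), np.float64(1.0966662109219258), np.float64(1.2541702253929332)]) [540.49238589 148.2927344  151.        ]
shift [ 1.004 -0.05   1.871] turn [0. 0. 0.] tcp [502.1 130.8 232.8] q [ 0.232  0.219  1.826 -0.     1.096  1.434]
```

```bash
python3 -m jog '[[0.5,-0.02,0,0,0,0,0],[0.5,-0.02,0.6,0,0,0,0],[0,0,0.6,0,0,0,0],[0,0,0.4,0,0,0,0],[0,0,0.2,0,0,0,0],[0,0,0.05,0,0,0,0],[0,0,0.05,0,0,0,0],[0,0,0.05,0,0,0,0],[0,0,0.05,0,0,0,0],[0,0,0.05,0,0,0,0],[0,0,0,0,0,0,0]]'
```

```text
t: 4.95
ee_pos: [538.3, 148.3, 150.4]
orientation: [3.088, 0.579, -0.0]
ft_force: [0.2, 0.2, 0.5]
width: 0.2
grasp_force: 0.0
```

```bash
python3 -m jog '[[0,0,0.05,0,0,0,0],[0,0,0.05,0,0,0,0],[0,0,0.05,0,0,0,0],[0,0,0,0,0,0,0]]'; python3 -m jog '[[0,0,0.05,0,0,0,0],[0,0,0.05,0,0,0,0],[0,0,0,0,0,0,0]]';
```

```text
t: 5.35
ee_pos: [538.1, 148.3, 144.0]
orientation: [3.088, 0.579, -0.001]
ft_force: [-0.7, -0.1, -0.2]
width: 0.4
grasp_force: 0.0
t: 5.65
ee_pos: [538.2, 148.2, 140.1]
orientation: [3.088, 0.579, -0.001]
ft_force: [-0.3, 0.3, -0.5]
width: 0.4
grasp_force: 0.0
```

```bash
python3 - <<'E'
from h import *
np.set_printoptions(precision=1,suppress=True)
o=ctrl.get_obs();print(o["ft_force"],o["qpos"].round(3),o["joint_torque"])
a=optics.get_image("wrist");s=optics.get_image("side");t=optics.get_image("top")
u=proj("side",o["ee_pos"]);print(u,proj("top",o["ee_pos"]))
cv2.imwrite("pics/p3.png",np.hstack([cv2.resize(a[60:260,180:340,::-1],(400,500)),cv2.resize(s[150:300,190:310,::-1],(400,500),interpolation=2)]))
E
```

```text
[-0.3  0.3 -0.5] [ 0.2  0.4  1.8 -0.   0.9  1.4] [  0.  -49.2 -23.9   0.   -0.1   0. ]
[247.1 210.9] [205.9 207.2]
```

View pics/p3.png

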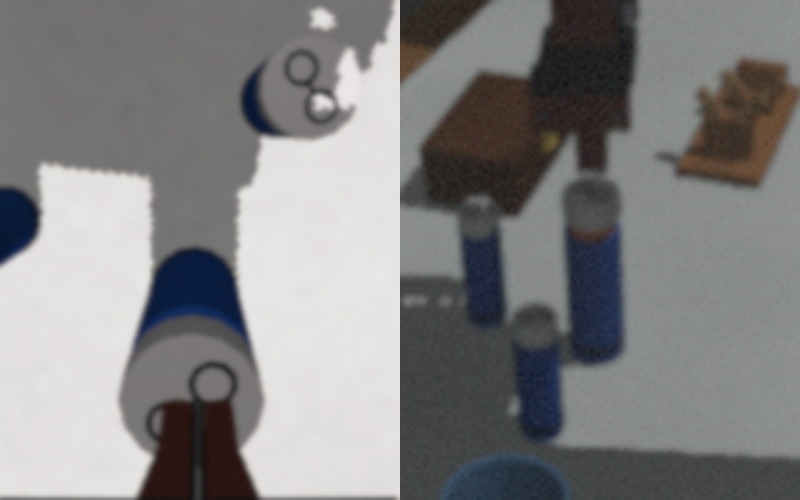

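The side view shows the orange gap still open. The fingertip appears to end at the cap's upper edge, about row 202, and there is no force. I keep lowering in small steps while watching the force.

```bash
for i in 1 2 3; do python3 -m jog '[[0,0,0.05,0,0,0,0],[0,0,0,0,0,0,0]]' | egrep 'ee|ft'; done
```

```text
ee_pos: [538.2, 148.3, 138.2]
ft_force: [0.6, -0.4, 0.1]
ee_pos: [538.2, 148.3, 136.1]
ft_force: [0.9, 0.3, 0.2]
ee_pos: [538.2, 148.3, 134.2]
ft_force: [0.9, 0.8, 0.2]
```

```bash
python3 - <<'E'
from h import *
g=lambda n:np.mean([optics.get_image(n) for _ in range(5)],0)[:,:,::-1].clip(0,255).astype(np.uint8)
s=g("side");t=g("top");a=g("wrist")
f=lambda im,x,y,w,h:cv2.resize(cv2.convertScaleAbs(im[y:y+h,x:x+w],alpha=1.5),(266,590),interpolation=2)
cv2.imwrite("pics/p4.png",np.hstack([f(s,230,165,36,80),f(t,190,165,36,80),f(a,205,50,108,240)]))
o=ctrl.get_obs();print(o["ee_pos"],proj("side",o["ee_pos"]),proj("top",o["ee_pos"]),proj("wrist",o["ee_pos"],o))
E
```

```text
[538.3963163  148.33332884 134.43607221] [247.08508356 212.76090959] [206.07633135 207.46665515] [257.47468404 218.23697235]
```

View pics/p4.png

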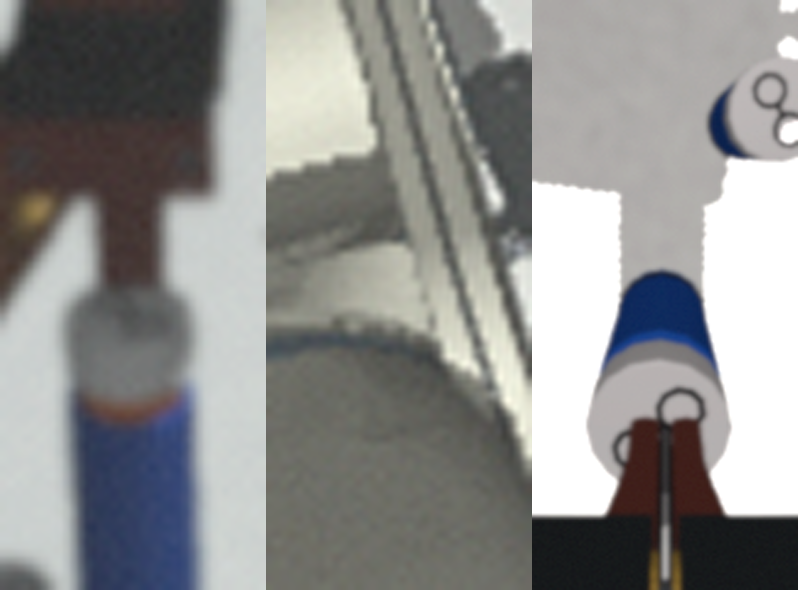

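```bash
python3 - <<'E'
from h import *
s0=cv2.imread("pics/side.png")[:,:,::-1]
s1=np.mean([optics.get_image("side") for _ in range(4)],0)
for r in range(194,236): print(r,s0[r,244:252].mean(0).astype(int),s1[r,244:252].mean(0).astype(int))
for z in (152,140,134): print(z,proj("side",[538.5,147.5,z]))
E
```

```text
194 [127 130 129] [50 42 40]
195 [128 131 130] [49 41 39]
196 [128 131 130] [49 41 40]
197 [129 131 130] [50 41 40]
198 [129 132 130] [50 42 40]
199 [129 133 131] [50 42 41]
200 [130 133 132] [50 42 40]
201 [129 132 131] [51 43 41]
202 [128 130 130] [51 44 43]
203 [125 127 127] [54 50 49]
204 [121 123 123] [58 56 56]
205 [117 119 119] [60 61 61]
206 [112 114 114] [59 60 60]
207 [108 109 109] [57 58 58]
208 [109 111 111] [59 61 61]
209 [115 117 117] [61 63 62]
210 [118 120 120] [65 67 67]
211 [119 121 121] [70 71 72]
212 [109 111 111] [75 76 76]
213 [91 93 93] [77 78 78]
214 [83 84 83] [77 78 78]
215 [80 81 81] [77 79 79]
216 [80 81 81] [77 79 78]
217 [80 80 80] [78 78 77]
218 [78 75 74] [76 73 72]
219 [73 64 59] [74 64 60]
220 [68 52 46] [71 54 50]
221 [60 46 50] [63 48 49]
222 [49 46 65] [50 45 59]
223 [36 42 69] [38 43 64]
224 [29 39 66] [34 43 66]
225 [29 39 62] [33 42 66]
226 [29 38 62] [32 42 65]
227 [29 38 61] [35 43 67]
228 [27 36 61] [33 42 66]
229 [28 37 62] [34 43 66]
230 [30 39 62] [34 43 67]
231 [30 37 62] [33 43 66]
232 [27 37 61] [34 42 66]
233 [31 40 63] [34 43 67]
234 [28 39 61] [34 42 66]
235 [27 37 60] [34 43 66]
152 [246.96215146 206.6761775 ]
140 [247.11684135 210.71616062]
134 [247.19360312 212.71873394]
```

```bash
for i in 1 2 3 4; do python3 -m jog '[[0,0,0.05,0,0,0,0],[0,0,0,0,0,0,0]]' | egrep 'ee|ft'; done; python3 - <<'E'
from h import *
s1=np.mean([optics.get_image("side") for _ in range(4)],0)
print([s1[r,244:252].mean(0).astype(int).tolist() for r in range(200,226,1)])
o=ctrl.get_obs()
for d in optics.masks_of("cap","side"): print(d["conf"],d["extent"])
E
```

```text
ee_pos: [538.2, 148.3, 132.1]
ft_force: [-0.8, 0.1, -0.3]
ee_pos: [538.2, 148.2, 130.1]
ft_force: [0.6, 0.8, -0.6]
ee_pos: [538.2, 148.3, 128.1]
ft_force: [-0.0, 0.8, 1.1]
ee_pos: [538.2, 148.3, 126.2]
ft_force: [0.3, 0.2, 0.2]
[[49, 41, 39], [50, 41, 39], [50, 42, 41], [47, 39, 38], [47, 38, 37], [47, 39, 38], [47, 44, 42], [53, 53, 52], [58, 60, 59], [61, 63, 62], [65, 66, 66], [70, 72, 71], [75, 76, 76], [77, 78, 78], [78, 79, 80], [78, 80, 79], [78, 79, 79], [77, 78, 78], [77, 74, 73], [74, 64, 60], [71, 53, 48], [64, 48, 52], [50, 46, 62], [38, 44, 68], [34, 43, 67], [33, 42, 66]]
0.61 [247.9, 211.9, 17.4, 12.6]
0.55 [231.7, 249.5, 11.6, 14.4]
0.43 [216.3, 216.9, 16.5, 9.4]
```

```bash
for i in 1 2 3; do python3 -m jog '[[0,0,0.05,0,0,0,0],[0,0,0,0,0,0,0]]' | egrep 'ee|ft'; done
```

```text
ee_pos: [538.2, 148.3, 124.2]
ft_force: [-1.1, -0.6, 0.1]
ee_pos: [538.2, 148.3, 122.1]
ft_force: [-0.4, -0.9, -1.2]
ee_pos: [538.5, 148.3, 120.4]
ft_force: [0.3, -0.1, 0.6]
```

```bash
python3 - <<'E'
from h import *
g=lambda n:np.mean([optics.get_image(n) for _ in range(4)],0)[:,:,::-1].clip(0,255).astype(np.uint8)
s=g("side");a=g("wrist")
print([s[r,244:252].mean(0).astype(int)[::-1].tolist() for r in range(203,226,1)])
f=lambda im,x,y,w,h:cv2.resize(cv2.convertScaleAbs(im[y:y+h,x:x+w],alpha=1.6),(390,590),interpolation=2)
cv2.imwrite("pics/p5.png",np.hstack([f(s,222,165,53,80),f(a,178,50,160,240)]))
o=ctrl.get_obs();print(o["qpos"].round(4).tolist(),o["joint_torque"].round(1),o["moment"])
E
python3 -m jog '[[0,0,0.05,0,0,0,0],[0,0,0,0,0,0,0]]' | egrep 'ee|ft'
```

```text
[[48, 40, 38], [46, 37, 36], [47, 38, 36], [46, 37, 36], [48, 41, 39], [51, 47, 46], [57, 56, 56], [62, 63, 62], [68, 69, 69], [73, 74, 74], [76, 77, 78], [78, 80, 79], [79, 81, 81], [80, 81, 81], [80, 81, 80], [79, 77, 76], [76, 68, 64], [70, 55, 51], [61, 48, 53], [49, 47, 65], [39, 45, 71], [33, 43, 68], [33, 42, 66]]
[0.2475, 0.4234, 1.8312, -0.0, 0.887, 1.4475] [  0.  -49.8 -22.7   0.   -0.   -0. ] [-0.02034103 -0.01454337 -0.07028232]
ee_pos: [538.5, 148.3, 118.6]
ft_force: [-0.0, -0.4, 3.4]
```

View pics/p5.png

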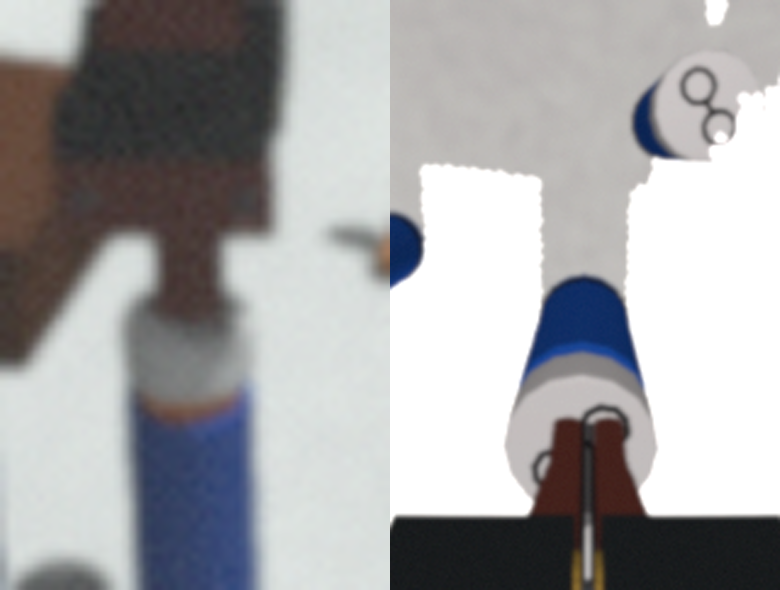

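Contact came at a reported z of about 119, with the tip on the cap. The reported TCP is therefore about 30 mm lower than the real finger end. I finish the press by force, then find the cause of the offset.

```bash
for i in 1 2 3 4; do python3 -m jog '[[0,0,0.05,0,0,0,0],[0,0,0,0,0,0,0]]' | egrep 'ee|ft'; done
python3 - <<'E'
from h import *
from scipy.optimize import least_squares
o=np.load("o1.npy",allow_pickle=True).item()
uv=np.array([(217,122),(208,165),(308,150),(297,188)],float)
# cradle board rectangle 176x80 at z=12: unknown centre, yaw, dz of the wrist
def res(p):
    q=dict(o);q["ee_pos"]=o["ee_pos"]+[0,0,p[3]]
    c,s=np.cos(p[2]),np.sin(p[2]);r=[]
    for (a,b),m in zip([(88,40),(88,-40),(-88,40),(-88,-40)],uv):
        r.append(proj("wrist",[p[0]+c*a+s*b,p[1]+s*a-c*b,12],q)-m)
    return np.ravel(r)
for sgn in (0,):
    f=least_squares(res,[541,-193,1.67,0]);print(f.x.round(3),np.abs(f.fun).max())
# top camera: same rectangle
uvt=np.array([(90+a/2.4,110+b/2.4) for a,b in [(478,211),(486,268),(604,190),(613,245)]])
def rt(p):
    c,s=np.cos(p[2]),np.sin(p[2])
    return np.ravel([proj("top",[p[0]+c*a+s*b,p[1]+s*a-c*b,12])-m for (a,b),m in zip([(88,40),(88,-40),(-88,40),(-88,-40)],uvt)])
f=least_squares(rt,[541,-193,1.67]);print(f.x.round(3),np.abs(f.fun).max())
m=np.array(optics.camera_model("wrist")["hand_eye"]);print(m.round(3),np.linalg.inv(m)[:3,3])
E
```

```text
ee_pos: [538.4, 148.3, 116.4]
ft_force: [-0.6, -0.5, 3.4]
ee_pos: [538.4, 148.3, 114.3]
ft_force: [-0.5, 0.7, 2.9]
ee_pos: [538.4, 148.3, 112.3]
ft_force: [0.7, -0.1, 3.2]
ee_pos: [539.0, 148.4, 111.0]
ft_force: [-2.1, -0.2, 9.8]
[ 541.373 -195.344    1.671   16.795] 1.088734979837966
[ 541.471 -193.122    1.659] 1.316826272656101
[[ 0.00000e+00  9.57000e-01  2.90000e-01  7.92330e+01]
 [ 1.00000e+00 -0.00000e+00 -1.00000e-03  7.72000e-01]
 [-1.00000e-03  2.90000e-01 -9.57000e-01 -1.90267e+02]
 [ 0.00000e+00  0.00000e+00  0.00000e+00  1.00000e+00]] [  -0.96288063  -20.69695644 -205.06205443]
```

```bash
for i in 1 2 ; do python3 -m jog '[[0,0,0.05,0,0,0,0],[0,0,0,0,0,0,0]]' | egrep 'ee|ft'; done
python3 - <<'E'
from h import *
s=np.mean([optics.get_image("side") for _ in range(4)],0)
print([s[r,244:252].mean(0).astype(int).tolist() for r in range(203,228,1)])
E
```

```text
ee_pos: [540.4, 148.8, 111.0]
ft_force: [-4.1, -2.6, 23.9]
ee_pos: [541.9, 149.1, 110.9]
ft_force: [-5.6, -2.2, 37.1]
[[56, 49, 47], [56, 48, 46], [56, 48, 47], [55, 48, 47], [55, 48, 46], [55, 47, 45], [57, 50, 48], [59, 53, 52], [62, 59, 58], [68, 67, 67], [77, 79, 78], [84, 85, 85], [86, 87, 87], [87, 88, 88], [87, 89, 88], [87, 89, 89], [87, 88, 89], [86, 87, 89], [79, 82, 87], [64, 70, 83], [46, 55, 76], [35, 45, 71], [34, 43, 68], [33, 43, 68], [33, 42, 68]]
```

The gap is gone: no orange shows, and the force rises to 37 N at a fixed z of 111. I retreat upward and fit the arm geometry.

```bash
python3 -m jog '[[0,0,-0.1,0,0,0,0],[0,0,-0.1,0,0,0,0],[0,0,-0.2,0,0,0,0],[0,0,-0.6,0,0,0,0],[0,0,-0.8,0,0,0,1],[0,0,-0.8,0,0,0,1],[0,0,-0.8,0,0,0,1],[0,0,0,0,0,0,1],[0,0,0,0,0,0,1]]'
python3 - <<'E'
from h import *
s=np.mean([optics.get_image("side") for _ in range(3)],0)
print([s[r,244:252].mean(0).astype(int).tolist() for r in range(205,228,2)])
o=ctrl.get_obs()
D=[(.423,1.63,np.hypot(226.5,582.5),193.4),(.247749,1.626126,np.hypot(543.98,194.55),300.67),(.4234,1.8312,np.hypot(538.5,148.3),120.4),(*o["qpos"][1:3],np.hypot(*o["ee_pos"][:2]),o["ee_pos"][2])]
print(D[-1])
A=[];b=[]
for q2,q3,r,z in D:
    s=q2+q3
    A+=[[1,0,np.sin(q2),np.sin(s),np.cos(s)],[0,1,np.cos(q2),np.cos(s),-np.sin(s)]];b+=[r,z]
x,_,rk,sv=np.linalg.lstsq(np.array(A),np.array(b),rcond=None);print(x,sv,np.array(A)@x-b)
E
```

```text
t: 11.9
ee_pos: [538.4, 148.3, 242.6]
orientation: [-3.088, -0.579, -0.001]
ft_force: [-1.5, 0.2, -0.3]
width: 37.0
grasp_force: 0.0
[[123, 126, 125], [79, 82, 81], [61, 63, 62], [60, 61, 60], [63, 64, 64], [74, 75, 75], [76, 78, 78], [77, 78, 78], [72, 74, 76], [47, 52, 66], [35, 42, 62], [33, 41, 61]]
(np.float64(0.27222130599584843), np.float64(1.734462926823744), np.float64(557.362381070857), np.float64(240.8362351889347))
[ -1.01521522 -30.44438191 568.50667238 484.6319914   78.98073845] [3.45784099 2.82183435 0.19303013 0.19300488 0.0779426 ] [ 0.11472399 -0.15967943 -0.35684227  0.00978771 -0.20542512  0.07331033
  0.44754339  0.0765814 ]
```

```bash
python3 -m jog '[[-0.3,0.78,0,0,0,0,1],[-0.3,0.78,0,0,0,0,1],[-0.3,0.78,0,0,0,0,1],[0,0,0,0,0,-0.95,1],[0,0,0,0,0,-0.95,1],[0,0,0,0,0,-0.95,1],[0,0,0,0,0,-0.95,1],[0,0,0,0,0,-0.95,1],[0,0,0,0,0,-0.95,1],[0,0,0,0,0,-0.95,1],[0,0,0,0,0,-0.95,1],[0,0,0,0,0,-0.95,1],[0,0,0,0,0,-0.95,1],[0,0,0,0,0,-0.95,1],[0,0,0,0,0,-0.95,1],[0,0,0,0,0,-0.95,1],[0,0,0,0,0,0,1]]'
python3 -m jog '[[0,0,0,0,0.9,0,1],[0,0,0,0,0.9,0,1],[0,0,0,0,0.9,0,1],[0,0,0,0,0,0,1],[0,0,0,0,0,0,1]]'
python3 - <<'E'
from h import *
o=ctrl.get_obs();print(T(o).round(3),o["qpos"].round(3))
E
```

```text
t: 13.75
ee_pos: [538.0, 47.9, 241.0]
orientation: [-2.113, -2.322, 0.003]
ft_force: [-0.4, -0.2, 0.3]
width: 87.7
grasp_force: 0.0
t: 14.25
ee_pos: [538.4, 47.3, 241.6]
orientation: [-1.97, -2.155, -0.276]
ft_force: [-0.3, 0.4, 0.6]
width: 87.3
grasp_force: 0.0
[[-8.60000e-02  9.96000e-01 -2.70000e-02  5.38380e+02]
 [ 9.57000e-01  9.00000e-02  2.76000e-01  4.73470e+01]
 [ 2.77000e-01 -2.00000e-03 -9.61000e-01  2.41568e+02]
 [ 0.00000e+00  0.00000e+00  0.00000e+00  1.00000e+00]] [-0.106  0.272  1.766  0.298  1.178 -0.321]
```

```bash
python3 -m jog '[[0,0,0,0,0.9,0,1],[0,0,0,0,0.9,0,1],[0,0,0,0,0.9,0,1],[0,0,0,0,0.9,0,1],[0,0,0,0,0.9,0,1],[0,0,0,0,0.9,0,1],[0,0,0,0,0.9,0,1],[0,0,0,0,0.9,0,1],[0,0,0,0,0,0,1],[0,0,0,0,0,0,1]]'
python3 - <<'E'
from h import *
o=ctrl.get_obs();print(T(o).round(3),o["qpos"].round(3))
s=optics.get_image("side");t=optics.get_image("top");w=optics.get_image("wrist")
f=lambda im,x,y,wd,h:cv2.resize(cv2.convertScaleAbs(im[y:y+h,x:x+wd,::-1],alpha=1.3),(400,300),interpolation=2)
cv2.imwrite("pics/p6.png",np.vstack([np.hstack([f(s,180,100,160,120),f(t,170,120,160,120)]),np.hstack([f(w,0,0,512,384),f(w,100,0,320,240)])]))
z=o["ee_pos"];k=T(o)[:3,2]
for n,p in (("rep",z),("A",z+[0,0,29]),("B",z-29*k)): print(n,p,proj("side",p),proj("top",p))
E
```

```text
t: 15.25
ee_pos: [538.5, 48.6, 241.7]
orientation: [-1.505, -1.651, -0.853]
ft_force: [0.5, -0.5, -0.2]
width: 87.8
grasp_force: 0.0
[[-4.60000e-02  9.96000e-01 -8.20000e-02  5.38508e+02]
 [ 5.09000e-01  9.40000e-02  8.56000e-01  4.85500e+01]
 [ 8.59000e-01 -3.00000e-03 -5.11000e-01  2.41744e+02]
 [ 0.00000e+00  0.00000e+00  0.00000e+00  1.00000e+00]] [-0.422  0.559  1.723  0.843  1.56  -0.849]
rep [538.50840318  48.55026723 241.74355937] [262.32410822 156.58412504] [238.79442553 197.52667116]
A [538.50840318  48.55026723 270.74355937] [262.15668415 146.23451903] [238.25769377 195.2823862 ]
B [540.88859715  23.739927   256.56859543] [265.2166361 147.0080416] [248.0434695  194.77793766]
```

View pics/p6.png

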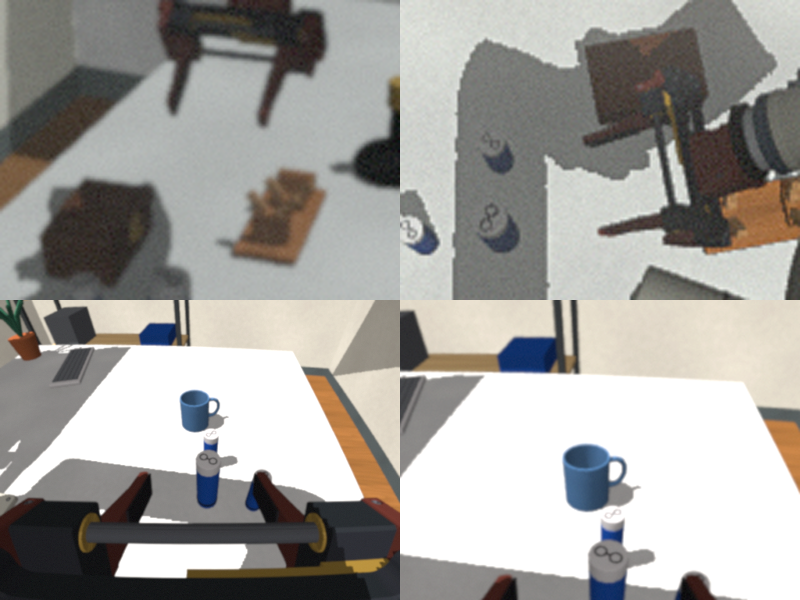

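In the side view the fingertips are at (250,143) and (285,149), and in the top view their midpoint is (248,194). Both match a true finger end 29 mm behind the reported TCP along the tool axis, so I use that offset from here.

```bash
python3 - <<'E'
from h import *
# measure case axis from top view again (cap shut, top at z=140) 
a=optics.get_image("top");b=optics.get_image("side")
for n in("top","side"):
    for d in optics.masks_of("cap",n): print(n,d["conf"],np.round(d["extent"],1))
print(proj("top",[539,147.5,140]),proj("side",[539,147.5,140]))
k=T(ctrl.get_obs())[:3,2];g=np.array([539,147.5,90]);f=g+48*k
to(f-75*k);to(f)
E
```

```text
top 0.63 [205.1 207.8  14.5  15.5]
top 0.41 [128.2 234.2  35.7  38.3]
side 0.72 [290.6 176.9  24.1  18.6]
side 0.61 [248.2 215.2  17.3  17.7]
side 0.57 [232.6 247.2   8.7  10. ]
[206.10465838 206.90554711] [246.9325203  210.67295857]
shift [-2.033  0.233  3.399] turn [0. 0. 0.] tcp [538.8  48.4 243.1] q [-0.423  0.557  1.722  0.845  1.561 -0.851]
shift [-2.033  0.233  5.274] turn [0. 0. 0.] tcp [538.8  48.4 243.1] q [-0.423  0.557  1.722  0.845  1.561 -0.851]
```

```bash
python3 -m jog '[[-0.41,0.04,0.68,0,0,0,1],[-0.41,0.04,0.68,0,0,0,1],[-0.41,0.04,0.68,0,0,0,1],[-0.41,0.04,0.68,0,0,0,1],[-0.4,0.04,0.68,0,0,0,1],[0,0,0,0,0,0,1],[0,0,0,0,0,0,1]]'
python3 - <<'E'
from h import *
o=ctrl.get_obs();print(o["qpos"].round(3));k=T(o)[:3,2];to(np.array([538,147.5,90])+48*k)
s=optics.get_image("side");w=optics.get_image("wrist")
f=lambda im,x,y,wd,h:cv2.resize(cv2.convertScaleAbs(im[y:y+h,x:x+wd,::-1],alpha=1.3),(400,400),interpolation=2)
cv2.imwrite("pics/p7.png",np.hstack([f(s,190,130,120,120),f(w,156,140,200,200)]))
E
```

```text
t: 16.3
ee_pos: [539.6, 124.0, 103.4]
orientation: [-1.503, -1.65, -0.857]
ft_force: [1.3, 0.1, -0.4]
width: 87.7
grasp_force: 0.0
[-0.306  0.756  1.797  0.955  1.332 -1.016]
shift [0.01  0.014 1.877] turn [0. 0. 0.] tcp [539.6 124.  103.4] q [-0.306  0.756  1.797  0.955  1.332 -1.016]
```

View pics/p7.png

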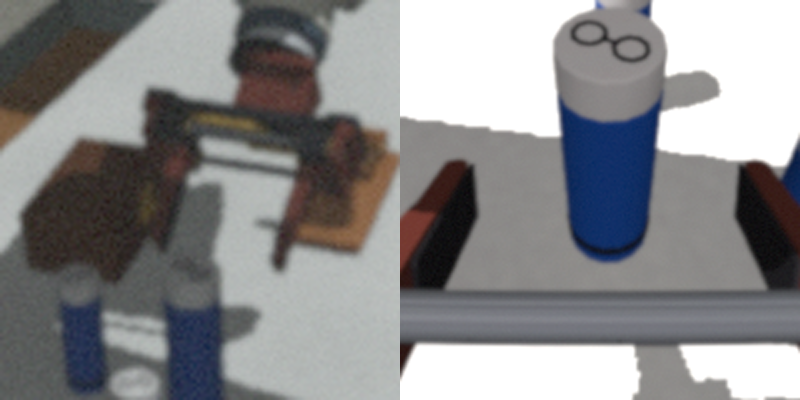

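The wrist view shows the shut case at crop column 610, centred between the fingers (475 and 740). I advance and close.

```bash
python3 -m jog '[[0,0,0.5,0,0,0,1],[0,0,0.5,0,0,0,1],[0,0,0.5,0,0,0,1],[0,0,0.37,0,0,0,1],[0,0,0,0,0,0,1]]';python3 -m jog '[[0,0,0,0,0,0,0.4],[0,0,0,0,0,0,0.4],[0,0,0,0,0,0,0.4],[0,0,0,0,0,0,0.4],[0,0,0,0,0,0,0.4]]'
python3 -m jog '[[0,0,0,0,0,0,0],[0,0,0,0,0,0,0],[0,0,0,0,0,0,0],[0,0,0,0,0,0,0]]'
```

```text
t: 16.9
ee_pos: [531.8, 190.4, 63.6]
orientation: [-1.501, -1.65, -0.854]
ft_force: [0.4, -0.2, -0.1]
width: 87.8
grasp_force: 0.0
t: 17.4
ee_pos: [534.0, 187.7, 65.1]
orientation: [-1.504, -1.651, -0.858]
ft_force: [0.3, 0.1, 0.5]
width: 51.6
grasp_force: 0.0
t: 17.8
ee_pos: [533.9, 188.0, 65.0]
orientation: [-1.503, -1.651, -0.858]
ft_force: [0.9, -0.3, 0.9]
width: 43.2
grasp_force: 29.9
```

```bash
python3 -m jog '[[0.26,0,-0.15,0,0,0,0],[0.6,0,-0.36,0,0,0,0],[0.77,0,-0.46,0,0,0,0],[0.77,0,-0.46,0,0,0,0],[0.77,0,-0.46,0,0,0,0],[0,0,0,0,-0.9,0,0],[0,0,0,0,-0.9,0,0],[0,0,0,0,-0.9,0,0],[0,0,0,0,-0.9,0,0],[0,0,0,0,-0.9,0,0],[0,0,0,0,-0.9,0,0],[0,0,0,0,-0.9,0,0],[0,0,0,0,-0.9,0,0],[0,0,0,0,-0.9,0,0],[0,0,0,0,-0.9,0,0],[0,0,0,0,-0.9,0,0],[0,0,0,0,-0.9,0,0],[0,0,0,0,-0.9,0,0],[0,0,0,0,0,0,0],[0,0,0,0,0,0,0]]'
python3 - <<'E'
from h import *
o=ctrl.get_obs();M=T(o);print(M.round(3),o["qpos"].round(3),o["ft_force"].round(1))
# fit cradle pose: mean of two estimates
y=1.665;c0=np.array([541.4,-194.,0]);h=np.array([np.cos(y),np.sin(y),0]);zz=np.array([0,0,1.])
ax=np.cos(np.radians(18))*h+np.sin(np.radians(18))*zz
O=c0-66*h+43*zz;print("trough",O,"axis",ax)
# desired tool orientation: pick-time tool z made 30.7deg below h; turn 72 deg about y
Rp=R.from_rotvec([-1.503,-1.651,-0.858]).as_matrix();print(Rp.round(3))
# case axis in the tool at pick (case upright)
a=Rp.T@zz;print("case axis now",M[:3,:3]@a,"wanted",ax)
E
```

```text
t: 19.8
ee_pos: [533.0, 188.0, 212.5]
orientation: [2.017, 2.218, -0.19]
ft_force: [-0.9, -0.4, -1.2]
width: 43.8
grasp_force: 29.9
[[-9.30000e-02  9.96000e-01  1.70000e-02  5.32968e+02]
 [ 9.78000e-01  9.40000e-02 -1.85000e-01  1.88030e+02]
 [-1.86000e-01 -1.00000e-03 -9.83000e-01  2.12460e+02]
 [ 0.00000e+00  0.00000e+00  0.00000e+00  1.00000e+00]] [ 0.424  0.348  1.712 -0.194  1.151  0.414] [-0.9 -0.4 -1.2]
trough [ 547.60825057 -259.70736355   43.        ] axis [-0.08946056  0.94683964  0.30901699]
[[-0.048  0.996 -0.08 ]
 [ 0.507  0.093  0.857]
 [ 0.861  0.001 -0.509]]
case axis now [-0.08775956  0.93633039  0.33997597] wanted [-0.08946056  0.94683964  0.30901699]
```

```bash
cat >> h.py <<'E'
yw=1.665;c0=np.array([541.4,-194.,0]);hh=np.array([np.cos(yw),np.sin(yw),0]);zz=np.array([0,0,1.])
ax=np.cos(np.radians(18))*hh+np.sin(np.radians(18))*zz
O=c0-66*hh+43*zz
Rp=R.from_rotvec([-1.503,-1.651,-0.858]).as_matrix()
def goal(along=90,up=0):
    # tool orientation with the case axis along ax and tool y horizontal across
    a=Rp.T@zz; yv=np.cross(hh,zz); Bt=np.c_[a,[0,1,0],np.cross(a,[0,1,0])]; Bt[:,1]=[0,1,0]
    U,_,V=np.linalg.svd(np.c_[ax,yv,np.cross(ax,yv)]@Bt.T); Rg=U@V
    return O+along*ax+up*zz+48*Rg[:,2],Rg
E
python3 - <<'E'
from h import *
p,Rg=goal(92,60);print(p,Rg.round(3));to(p,Rg);p,_=goal(92,0);print(p)
E
```

```text
[ 540.370163   -183.02041517   84.58523549] [[-0.092  0.996  0.021]
 [ 0.972  0.094 -0.217]
 [-0.218  0.    -0.976]]
shift [-8.496 -0.688  4.863] turn [-0.009 -0.313  0.001] tcp [533.  188.  212.5] q [ 0.424  0.348  1.712 -0.194  1.151  0.414]
[ 540.370163   -183.02041517   24.58523549]
```

```bash
python3 -m jog '[[-0.4,-0.03,0.2,0,0,0,0],[-0.74,-0.06,0.42,0,0,0,0],[-0.74,-0.06,0.42,0,0,0,0],[-0.74,-0.06,0.42,0,0,0,0],[-0.74,-0.06,0.42,0,0,0,0],[-0.74,-0.06,0.42,0,0,0,0],[-0.74,-0.06,0.42,0,0,0,0],[-0.74,-0.06,0.42,0,0,0,0],[-0.74,-0.06,0.42,0,0,0,0],[-0.74,-0.06,0.42,0,0,0,0],[-0.74,-0.06,0.42,0,0,0,0],[-0.7,-0.06,0.42,0,-0.31,0,0],[0,0,0,0,0,0,0],[0,0,0,0,0,0,0]]'
python3 - <<'E'
from h import *
p,Rg=goal(92,60);to(p,Rg);o=ctrl.get_obs()
s=optics.get_image("side");t=optics.get_image("top");w=optics.get_image("wrist")
f=lambda im,x,y,wd,h:cv2.resize(cv2.convertScaleAbs(im[y:y+h,x:x+wd,::-1],alpha=1.6),(400,300),interpolation=2)
cv2.imwrite("pics/p8.png",np.vstack([np.hstack([f(s,240,120,100,75),f(t,260,160,100,75)]),np.hstack([f(w,0,0,512,384),f(w,128,96,256,192)])]))
for n in("top","side"):print(n,[proj(n,O+a*ax+60*zz).round(1).tolist() for a in (2,142)],[proj(n,O+a*ax).round(1).tolist() for a in(0,29,118)])
print("wrist",[proj("wrist",O+a*ax+60*zz,o).round(1).tolist() for a in (2,142)])
E
```

```text
t: 21.2
ee_pos: [539.3, -184.9, 86.6]
orientation: [2.005, 2.194, -0.222]
ft_force: [-0.1, 0.1, -1.6]
width: 43.8
grasp_force: 29.9
shift [0.054 0.031 0.041] turn [-0.017 -0.001 -0.04 ] tcp [ 539.3 -184.9   86.6] q [-0.228  0.47   1.883 -0.311  0.744 -0.092]
top [[343.2, 196.0], [301.0, 200.7]] [[339.6, 199.8], [331.6, 200.8], [306.0, 203.7]]
side [[298.1, 152.7], [287.4, 159.7]] [[297.8, 169.0], [295.7, 170.6], [289.1, 176.0]]
wrist [[260.7, 299.0], [261.1, 187.3]]
```

View pics/p8.png

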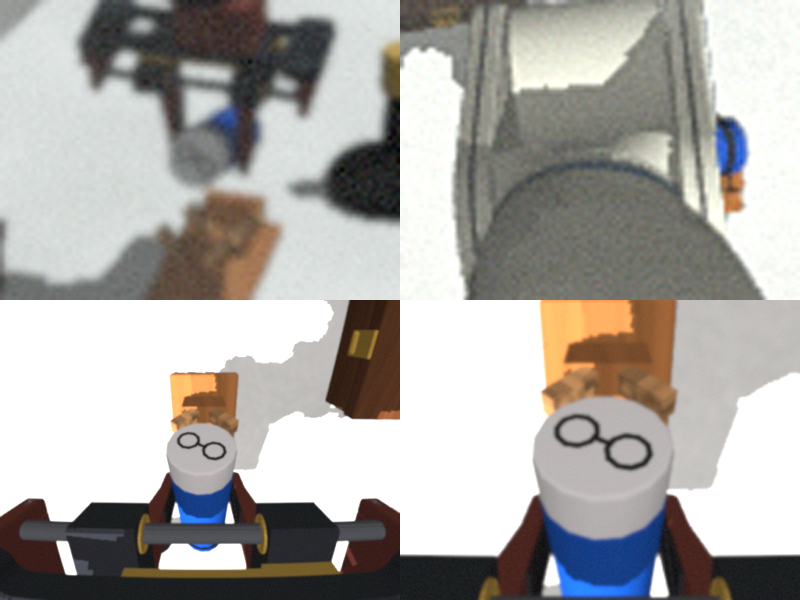

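```bash
python3 -m jog '[[0.1,0.07,0,0,0,0,0],[0.09,0,0.39,0,0,0,0],[0.09,0,0.39,0,0,0,0],[0.05,0,0.22,0,0,0,0],[0,0,0,0,0,0,0],[0,0,0,0,0,0,0]]' | egrep 'ee|ft'
for i in 1 2 3; do python3 -m jog '[[0.022,0,0.098,0,0,0,0],[0,0,0,0,0,0,0]]' | egrep 'ee|ft';done
python3 - <<'E'
from h import *
p,Rg=goal(92,0);to(p,Rg)
w=optics.get_image("wrist");s=optics.get_image("side");t=optics.get_image("top")
f=lambda im,x,y,wd,h:cv2.resize(cv2.convertScaleAbs(im[y:y+h,x:x+wd,::-1],alpha=1.6),(400,400),interpolation=2)
cv2.imwrite("pics/p9.png",np.hstack([f(s,260,130,70,70),f(w,160,100,200,200)]))
E
```

```text
ee_pos: [543.5, -178.8, 45.2]
ft_force: [0.8, -0.5, -1.1]
ee_pos: [543.3, -179.2, 41.1]
ft_force: [-0.0, -0.3, -1.1]
ee_pos: [542.9, -179.2, 36.6]
ft_force: [0.0, -0.6, -2.0]
ee_pos: [542.8, -179.2, 32.4]
ft_force: [-0.6, -0.1, -1.5]
shift [-0.046 -0.07   0.21 ] turn [-0.01   0.008 -0.011] tcp [ 542.8 -179.2   32.4] q [-0.216  0.564  1.896 -0.355  0.645 -0.028]
```

View pics/p9.png

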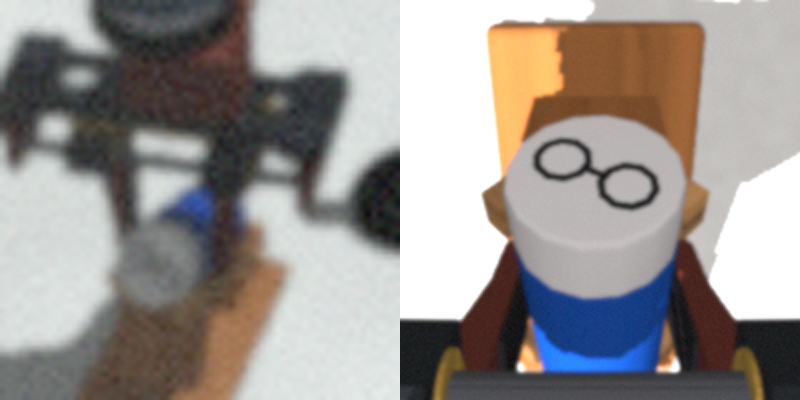

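The case is at crop column 595 and the saddle centre at 597, so it is laterally centred and about 8 mm above the seat. I lower it by force.

```bash
for i in 1 2 3 4 5; do python3 -m jog '[[0.011,0,0.048,0,0,0,0],[0,0,0,0,0,0,0]]' | egrep 'ee|ft';done
```

```text
ee_pos: [543.0, -179.3, 31.0]
ft_force: [-1.0, -0.7, -0.2]
ee_pos: [542.2, -179.7, 29.8]
ft_force: [-6.0, -1.1, 11.2]
ee_pos: [541.9, -179.7, 28.9]
ft_force: [-10.1, 0.7, 24.0]
ee_pos: [541.9, -179.7, 27.6]
ft_force: [-13.5, 3.2, 32.5]
ee_pos: [541.9, -179.6, 25.9]
ft_force: [-14.8, 3.9, 35.1]
```

```bash
python3 -m jog '[[-0.011,-0.04,-0.048,0,0,0,0],[0,0,0,0,0,0,0]]' | egrep 'ee|ft'; python3 -m jog '[[0,-0.03,0,0,0,0,0],[0,0,0,0,0,0,0]]' | egrep 'ee|ft|wid'; python3 - <<'E'
from h import *
print(ctrl.get_obs()["moment"].round(2)); p,Rg=goal(92,0);to(p,Rg)
E
```

```text
ee_pos: [542.0, -179.5, 26.1]
ft_force: [-4.8, 2.2, 14.2]
ee_pos: [542.0, -179.5, 26.2]
ft_force: [-0.8, 1.4, 11.3]
width: 43.3
[ 0.01  0.01 -0.08]
shift [-0.074 -0.05   0.057] turn [ 0.027  0.018 -0.016] tcp [ 542.  -179.5   26.2] q [-0.217  0.573  1.902 -0.363  0.627 -0.019]
```

```bash
for i in 1 2 3 4; do python3 -m jog '[[-0.043,0,0.025,0,0,0,0],[0,0,0,0,0,0,0]]' | egrep 'ee|ft';done
```

```text
ee_pos: [542.2, -181.3, 25.5]
ft_force: [-1.4, 2.9, 12.3]
ee_pos: [542.4, -183.2, 24.9]
ft_force: [-2.3, 3.7, 11.2]
ee_pos: [542.6, -185.1, 24.3]
ft_force: [-0.4, 2.2, 11.2]
ee_pos: [542.7, -185.8, 24.0]
ft_force: [-3.5, 12.6, 18.4]
```

The base meets the foot stop, with the force along the axis rising to about 13 N at y≈−185.8. I relax slightly and open.

```bash
python3 -m jog '[[0.012,0,-0.02,0,0,0,0],[0,0,0,0,0,0,0]]' | egrep 'ee|ft'; python3 -m jog '[[0,0,0,0,0,0,0.65],[0,0,0,0,0,0,0.75],[0,0,0,0,0,0,0.85],[0,0,0,0,0,0,0.85],[0,0,0,0,0,0,0.85]]'; python3 - <<'E'
from h import *
print((T(ctrl.get_obs())[:3,:3].T@zz).round(3))
E
```

```text
ee_pos: [542.7, -185.8, 24.1]
ft_force: [0.4, 4.9, 10.3]
t: 25.6
ee_pos: [540.8, -186.4, 23.0]
orientation: [2.0, 2.196, -0.222]
ft_force: [-0.0, -0.5, 0.5]
width: 74.1
grasp_force: 0.0
[-0.219 -0.    -0.976]
```

```bash
python3 -m jog '[[0,0,-0.2,0,0,0,0.85],[0,0,-0.5,0,0,0,0.85],[0,0,-0.8,0,0,0,0.85],[0,0,-0.9,0,0,0,0.85],[0,0,-0.9,0,0,0,0.85],[0,0,-0.9,0,0,0,0.85],[0,0.9,-0.3,0,0,0,0.85],[0,0.9,-0.3,0,0,0,0.85],[0.4,0.9,0,0,0,0,0.85],[0.4,0,0,0,0,0,0.85],[0,0,0,0,0,0,0.85]]' | egrep 't:|ee|ft'; python3 - <<'E'
from h import *
w=optics.get_image("wrist");s=optics.get_image("side");t=optics.get_image("top")
f=lambda im,x,y,wd,h:cv2.resize(cv2.convertScaleAbs(im[y:y+h,x:x+wd,::-1],alpha=1.4),(390,292),interpolation=2)
cv2.imwrite("pics/p10.png",np.vstack([np.hstack([f(s,240,130,100,75),f(s,180,100,256,192)]),np.hstack([f(t,270,165,100,75),f(w,0,0,512,384)])]))
E
```

```text
t: 26.7
ee_pos: [640.7, -101.4, 202.7]
ft_force: [-0.0, -0.0, 0.0]
```

View pics/p10.png

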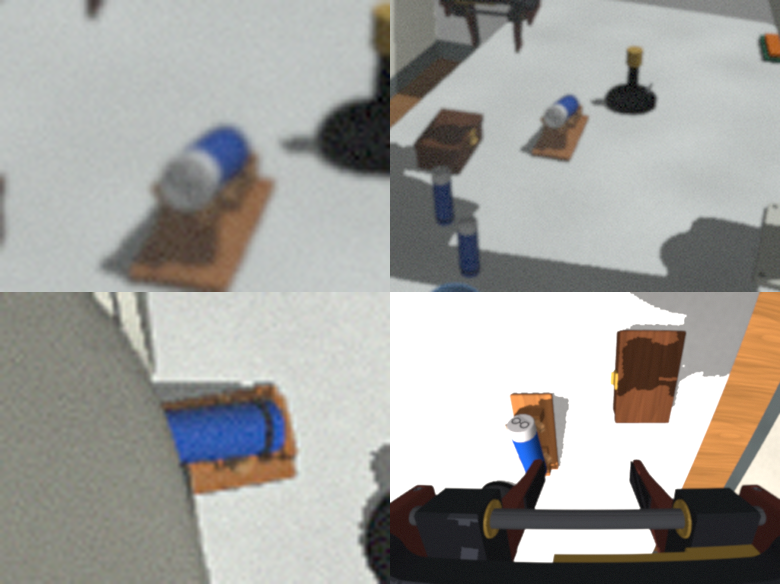

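The case lies in the cradle: its base is at the stop (top view crop 285,425), its cap is shut at the high end, and nothing else has moved. I hand in.

```bash
python3 -c "
from workcell import ctrl
print(ctrl.close_job())"
```

```text
the job is handed in; nothing more can be done
None
```

The cap is pressed fully shut, the case lies in the cradle with its base at the foot stop and its cap at the high end, and the job is handed in at about 27 s of the 58 s allowed.

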